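# Load the film-reel dryer in the darkroom

### The arm

A 6-joint arm with a two-finger parallel gripper is mounted at the origin on the work surface. World frame = base frame: x ahead of the robot, y to its left, z up, the work surface at z = 0. Lengths are in m, angles in rad, forces in N, time in s.
With the tool pointing down it reaches from about 0.4 to 0.925 m from the base axis. Payload 12.5 kg.
Tool frame: the origin (TCP) lies at the centre of the arm's flange, where the gripper is bolted on; the fingertips stand 190 mm ahead of it and the grasp point (between the pads) lies 171 mm ahead of it; x points along the fingers, z is the direction in which the jaws open and shut, and the axes are right-handed (so a half turn about x gives the same grasp; the last joint's range is limited). The gripper opens to 95 mm and grips with 3 to 60 N. Pads are 20 mm wide; open, the fingers measure 119 mm over their backs; the gripper's body (75 mm by 180 mm) begins 59 mm behind the grasp point.
Start: joints at [-1.408, 0.491, 1.559, -0, 1.092, -0.106], TCP at [0.166, -0.603, 0.405] pointing down, gripper open.
Joint ranges: [-3.1, 3.1], [-0.84, 2.19], [0.05, 2.79], [-1.13, 4.28], [0.06, 2.93], [-2.69, 2.69]. Speed limits (rad/s): [2.22, 2.22, 2.79, 3.14, 3.14, 3.14].

### API

Orientations are given as a unit quaternion [w, x, y, z].
In Python, from rig import ctrl, solver, cams, sign_off gives the robot as it stands. The module is installed in compiled form; this text tells all that it offers. Calls block until the motion is done:
- ctrl.move_pose(position, orientation): joint-space move of the TCP to a pose.
- ctrl.servo_line(position, attitude=None, vel=0.15, contact_N=None): straight line of the TCP; attitude=None keeps the orientation; vel is the mean speed in m/s. With contact_N (N) it stops when the force on the tool has changed by that much, and returns True; else False.
- ctrl.move_j(angles): joint-space move.
- ctrl.set_gripper(opening, newtons=None): finger opening in m; newtons is the grip in N (None keeps the last); returns when the fingers have stopped.
- ctrl.dwell(seconds).
- solver.ik(position, orientation): joint angles nearest the present ones, or None.
- ctrl.sense(): the state.
- cams.grab_frame(name): name is "scene" or "top"; returns a dict with "pixels" (400x640x3 uint8, blue, green, red), "z_map" (400x640 float32, m along the optical axis (not along the pixel's ray), 0 where there is no reading), "K" (3x3 intrinsics, pixels), "rvec" (rotation vector, rad) and "tvec" (3), from world to camera coordinates, as OpenCV has them. Camera axes: x right, y down, z forward; pixel columns grow to the right and rows downward; lengths in m; the calibration is good to about 2 mm. A picture is of the moment at which its call begins.
A pose or a line that the arm cannot do raises ctrl.MotionError and nothing moves.
- sign_off(): hands the job in, once; it reports no verdict.
The state is a dict: "t": time; "joints": joint angles; "joint_velocities": joint speeds; "effort": joint torques, N m; "ee_pos": TCP position; "eef_rot": TCP orientation; "contact_force": force on the tool from outside, world axes, zero at the start; "torque": the same for the moment, N m; "opening": finger opening in m.
Only numpy, scipy, OpenCV 4.12 (cv2) and the standard library are available. Lean on these libraries where they do the work, as an engineer would, in place of code of your own. Each camera call takes 0.05 s, during which the arm holds its last target. There are 200 camera calls.

### The job

Get the reel dryer ready to run: first slide the drip tray along the table under the dryer's rod until its red toe is fully home in the pocket under the blue block's overhang, and leave it there. Then thread the film reels that are present onto the rod one at a time, in the order red, yellow, blue, green from the housing outwards, push the black end cap fully onto the rod's tip, and last switch the dryer on by pushing its red lever all the way over. Leave the bottle, beaker and timer where they are.

Things in the scene. Friction and masses are not known exactly. Their poses are not given: they have to be found in the camera images.
- rod_root (a point): where the dryer's horizontal steel rod (12 mm thick, 180 mm free length, axis 110 mm above the table) leaves the grey housing (110 mm in x by 75 mm in y, 135 mm high, standing on the +y side of this point). The rod runs from here along this frame's -y. x, y, z are the dryer's own axes (z up). The dryer is fixed to the table; only the switch moves.
- rod_tip (a point): free end of the rod, on its axis, 180 mm from rod_root; same axes. The last 6 mm taper to 6 mm thickness.
- pocket_back (a point): on the table at the middle of the back wall of the pocket in the blue block, which lies beyond the rod (75 mm to the dryer's +x of the rod, 85 mm along the rod from rod_root); same axes. The pocket opens towards -x, is 30 mm deep and 86 mm wide, with the table as its floor and its roof 18 mm above the table (roof top at 30 mm); over its first 14 mm the side walls flare to a mouth about 102 mm wide.
- tray_toe (a point): middle of the front edge of the drip tray's red toe, on its underside (table level). Tray frame: x points out of the toe, z up. Grey tray 90 (x) by 130 (y) by 20 mm high, 300 g; its toe sticks out 35 mm at the front, 80 mm wide and 12 mm thick. The tray is home when this point meets pocket_back with x axes parallel. The tray slides flat on the table.
- tray_grip (a point): middle of the tray's red upright fin, a grip at the tray's back, 170 mm behind tray_toe, 34 mm above the table: fin 40 mm long along the tray's x, 12 mm thick along its y, its top 52 mm above the table. Same axes as tray_toe.
- red_center (a point): Red plastic film reel (spool), octagonal, 56 mm across flats, 26 mm thick, 50 g, with a 20 mm hole right through along its own y axis; stands on one of its flats on a black mat (4 mm thick, fixed), hole horizontal. Point: its centre, on the hole's axis, 28 mm above the flat it stands on. The reel may be absent.
- yellow_center (a point): Yellow plastic film reel (spool), octagonal, 56 mm across flats, 26 mm thick, 50 g, with a 20 mm hole right through along its own y axis; stands on one of its flats on a black mat (4 mm thick, fixed), hole horizontal. Point: its centre, on the hole's axis, 28 mm above the flat it stands on. The reel may be absent.
- blue_center (a point): Blue plastic film reel (spool), octagonal, 56 mm across flats, 26 mm thick, 50 g, with a 20 mm hole right through along its own y axis; stands on one of its flats on a black mat (4 mm thick, fixed), hole horizontal. Point: its centre, on the hole's axis, 28 mm above the flat it stands on. The reel may be absent.
- green_center (a point): Green plastic film reel (spool), octagonal, 56 mm across flats, 26 mm thick, 50 g, with a 20 mm hole right through along its own y axis; stands on one of its flats on a black mat (4 mm thick, fixed), hole horizontal. Point: its centre, on the hole's axis, 28 mm above the flat it stands on. The reel may be absent.
- cap_center (a point): black end cap, a square knob 36 by 36 mm and 50 mm long along its own y, 40 g, lying on a flat side. Point: its centre, 18 mm above the side it lies on. A blind hole, 15 mm square and 36 mm deep, opens in its +y face; the other (-y) face has an orange disc. Fully on, the hole's floor meets the rod's end and the centre lies 11 mm from rod_tip towards rod_root.
- switch (a joint): the dryer's red toggle lever: 0 = off (leaning to the dryer's -x), 1.0 rad = fully on (leaning to +x). It turns about the dryer's y, with slight friction, and stays where it is left.
- switch_tip (a point): centre of the 26 mm red ball at the tip of the switch lever, 55 mm from the pivot (22 mm above the table); on a small grey block in front of the housing (100 mm to the dryer's -x and 95 mm to the +y of rod_root). Moves with the lever, in an arc in the dryer's xz plane.
- amber_bottle: amber bottle, 72 mm wide, 170 mm tall, standing by; origin under its centre. Leave alone.
- beaker: clear beaker, 80 mm wide, 100 mm tall, standing by; origin under its centre. Leave alone.
- timer: black darkroom timer, 50 by 110 by 90 mm, standing by; origin under its centre. Leave alone.

How it is judged:
On the way, in this order (a step that is already met when the one before it is completed fails the run):
1. the drip tray's toe is fully home in the pocket (x of tray_toe in the frame of pocket_back between -0.006 and 0.004 m and y of tray_toe in the frame of pocket_back between -0.008 and 0.008 m and height (world z) of tray_toe below 0.006 m and angle between the x axis of tray_toe and the x axis of pocket_back, either way round below 0.13 rad), for 0.2 s.
2. the red reel is threaded on the rod and let go (x of red_center in the frame of rod_root between -0.009 and 0.009 m and z of red_center in the frame of rod_root between -0.012 and 0.009 m and y of red_center in the frame of rod_root between -0.16 and -0.005 m and angle between the y axis of red_center and the y axis of rod_root, either way round below 0.4 rad and contact force between reel_red and the fingers below 0.1 N), for 0.2 s.
3. the yellow reel is threaded on the rod and let go (x of yellow_center in the frame of rod_root between -0.009 and 0.009 m and z of yellow_center in the frame of rod_root between -0.012 and 0.009 m and y of yellow_center in the frame of rod_root between -0.16 and -0.005 m and angle between the y axis of yellow_center and the y axis of rod_root, either way round below 0.4 rad and contact force between reel_yellow and the fingers below 0.1 N), for 0.2 s.
4. the blue reel is threaded on the rod and let go (x of blue_center in the frame of rod_root between -0.009 and 0.009 m and z of blue_center in the frame of rod_root between -0.012 and 0.009 m and y of blue_center in the frame of rod_root between -0.16 and -0.005 m and angle between the y axis of blue_center and the y axis of rod_root, either way round below 0.4 rad and contact force between reel_blue and the fingers below 0.1 N), for 0.2 s.
5. the green reel is threaded on the rod and let go (x of green_center in the frame of rod_root between -0.009 and 0.009 m and z of green_center in the frame of rod_root between -0.012 and 0.009 m and y of green_center in the frame of rod_root between -0.16 and -0.005 m and angle between the y axis of green_center and the y axis of rod_root, either way round below 0.4 rad and contact force between reel_green and the fingers below 0.1 N), for 0.2 s.
6. the end cap is fully on the rod's tip and let go (y of cap_center in the frame of rod_tip between 0.005 and 0.017 m and x of cap_center in the frame of rod_tip between -0.007 and 0.007 m and z of cap_center in the frame of rod_tip between -0.01 and 0.007 m and angle between the y axis of cap_center and the y axis of rod_tip, either way round below 0.3 rad and contact force between cap and the fingers below 0.1 N), for 0.2 s.
7. the dryer is switched on (value of joint switch above 0.8 rad), for 0.2 s.
At the end, for the whole second after the job is handed in: Tray toe within 6 mm of the pocket back, 8 mm of its centre line, 7 degrees of square; all present reels on the rod, in the order red, yellow, blue, green from the housing; cap on the tip within 6 mm of fully home; switch beyond 0.8 rad; all released and at rest (all of step 1 and all of step 2 and all of step 3 and all of step 4 and all of step 5 and all of step 6 and value of joint switch above 0.8 rad and linear speed of each of cap, reel_red, reel_yellow, reel_blue, reel_green below 0.03 m/s); the robot touches nothing.
It fails at once if the bottle, beaker or timer is pushed more than 30 mm or tipped (distance of any of amber_bottle, beaker, timer from where it was at the start of the episode above 0.03 m or angle between any of amber_bottle, beaker, timer's own z axis and vertical above 0.5 rad).
Of reel_red, reel_yellow, reel_blue, reel_green only 3 to 4 are there at a start; the rules pass over those that are not, and their reading is None.
At some moment in a run one of tray, cap may be knocked a few centimetres aside while the robot is not near it.
It also fails if it takes over 210 s, if anything falls off the work surface, if the arm or the gripper's body presses on something with over 40 N, if the wrist force passes 120 N, or if a joint passes its speed limit or range.

## Working session

There is one attempt and no reset: what is moved stays moved. The work goes in short steps, each a Python script; the robot and the scene stay as the last script left them, time stands still between calls to the robot, and variables do not carry over. Pictures are saved under pics/ and viewed, about 12 in all and at most 16, crops included, and the job is handed in when it is done.

```bash
mkdir -p pics; ls
cat > h.py <<'E'
import numpy as np, cv2
from rig import ctrl, solver, cams, sign_off
def grab(name):
    f=cams.grab_frame(name); R=cv2.Rodrigues(np.array(f["rvec"],float))[0]
    f["R"]=R; f["t"]=np.array(f["tvec"],float).ravel(); f["C"]=-R.T@f["t"]; return f
def cloud(f):
    """world xyz of every pixel (nan where no depth)"""
    z=f["z_map"].astype(float); v,u=np.mgrid[:z.shape[0],:z.shape[1]]; K=np.array(f["K"])
    P=np.stack([(u-K[0,2])/K[0,0]*z,(v-K[1,2])/K[1,1]*z,z],-1)
    W=(P-f["t"])@f["R"]; W[z<=0]=np.nan; return W
def ray(f,u,v,z):
    d=f["R"].T@np.linalg.inv(np.array(f["K"]))@np.array([u,v,1.]); return f["C"]+d*(z-f["C"][2])/d[2]
def proj(f,p): return cv2.projectPoints(np.atleast_2d(np.array(p,float)),np.array(f["rvec"],float),np.array(f["tvec"],float),np.array(f["K"],float),None)[0].reshape(-1,2)
def save(f,n): cv2.imwrite("pics/"+n,f["pixels"])
E
python3 - <<'E'
from h import *
for n in ("scene","top"):
    f=grab(n); save(f,n+"0.png"); print(n,f["C"],f["K"][0][0],f["R"][2]); 
s=ctrl.sense(); print(s)
E
```

```text
pics
scene [ 1.00455395 -0.2817561   0.79160735] 378.3387883868236 [-0.47328422  0.30556767 -0.82621453]
top [ 0.44435219 -0.04424393  0.93363856] 372.3467767646561 [ 0.18759744 -0.00107824 -0.98224541]
{'t': 0.1, 'joints': array([-1.40761390e+00,  4.91511842e-01,  1.55934635e+00,  2.08002140e-05,
        1.09171441e+00, -1.05626638e-01]), 'joint_velocities': array([-0.00097097, -0.00135959, -0.00175563,  0.00045547, -0.00040126,
       -0.00070032]), 'effort': array([ 3.09861214e-03, -6.13623905e+01, -2.58605915e+01,  6.94011804e-02,
        4.70394047e-02, -6.83743247e-05]), 'ee_pos': array([ 0.165995  , -0.6025409 ,  0.40422681]), 'eef_rot': array([ 0.56224119,  0.42873576,  0.5627361 , -0.4282506 ]), 'contact_force': array([-0.41826324, -0.38366791,  0.62068715]), 'torque': array([ 0.03060052, -0.00150967, -0.02419437]), 'opening': 0.09523778861533336}
```

View pics/scene0.png

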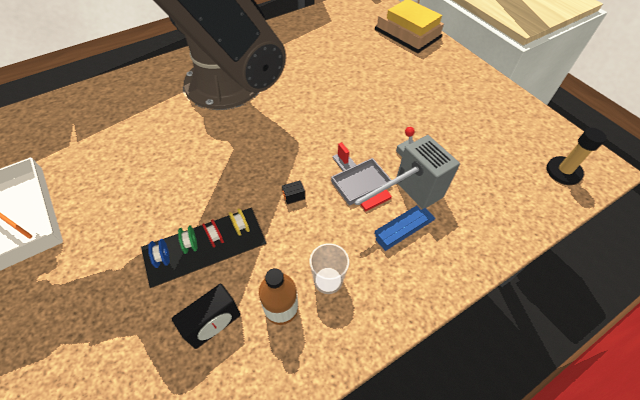

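View pics/top0.png

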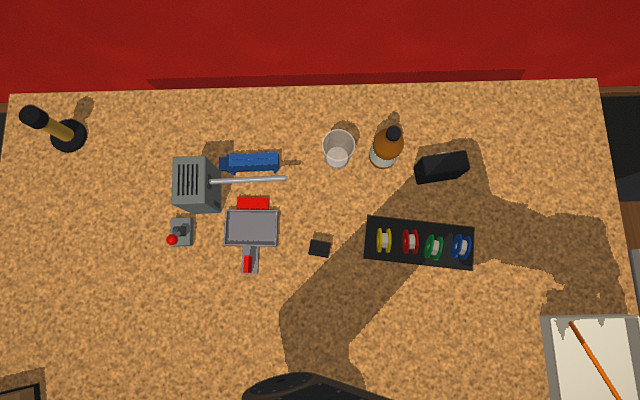

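The scene view shows all four reels on the mat, the tray short of the blue block, and the cap near the middle. In the top view, the rod runs from (210,181) to (286,178), the tray toe is at (253,202) and the fin at (247,263). The cap is at (320,247). The reels are at Y(385,240), R(411,240), G(434,247) and B(461,247), and the switch ball is at (171,240).

```bash
cat >> h.py <<'E'
def hsv(f): return cv2.cvtColor(f["pixels"],cv2.COLOR_BGR2HSV)
def cmask(f,col):
    H=hsv(f); h,s,v=[H[...,i].astype(int) for i in range(3)]
    r={"red":((h<8)|(h>172)),"yellow":(h>20)&(h<35),"green":(h>45)&(h<85),"blue":(h>98)&(h<125)}[col]
    return r&(s>150)&(v>50)
def rect(P):
    """minAreaRect in the table plane (mm precision): centre, sizes, angle"""
    (c,s,a)=cv2.minAreaRect((P[:,:2]*1000).astype(np.float32)); return np.round(c,1),np.round(s,1),round(a,1)
E
python3 - <<'E'
from h import *
for n in ("scene","top"):
    f=grab(n); W=cloud(f); z=W[...,2]; x=W[...,0]; y=W[...,1]
    print(n,"table z",np.nanmedian(z[(abs(z)<.02)]), np.nanstd(z[(abs(z)<.006)]))
    # regions by top0 pixel
    if n=="top":
        T=f
        rough={k:ray(f,*uv,zz) for k,uv,zz in [("yellow",(385,240),.05),("red",(411,240),.05),("green",(434,247),.05),("blue",(461,247),.05),("rootpx",(210,181),.11),("tippx",(286,178),.11),("cap",(320,247),.036),("fin",(247,263),.05),("toe",(253,202),.012),("block",(253,160),.03),("ball",(171,240),.07)]}
        for k,v in rough.items(): print(k,v.round(3))
        np.save("rough.npy",rough,allow_pickle=True)
    for c in("yellow","red","green","blue"):
        if n=="scene": rough=None
        m=cmask(f,c)&(z>.006)&(z<.075)
        nl,L,st,ce=cv2.connectedComponentsWithStats(m.astype(np.uint8))
        for i in range(1,nl):
            if st[i,4]>12:
                P=W[L==i]; print(c,st[i,4],ce[i].round(1),P.mean(0).round(4),"min",P.min(0).round(3),"max",P.max(0).round(3),rect(P))
E
```

```text
scene table z 0.0020880514871097163 0.0015344975285302015
yellow 251 [410.   24.5] [0.1363 0.6433 0.066 ] min [0.047 0.614 0.054] max [0.196 0.743 0.075] (array([140. , 649.2]), array([178.5,  87.5]), 44.6)
yellow 67 [243.7 219.5] [ 0.5309 -0.1788  0.0488] min [ 0.482 -0.182  0.007] max [ 0.55  -0.167  0.065] (array([ 516., -176.]), array([10.6, 68.7]), 83.8)
yellow 76 [234.7 223.8] [ 0.5268 -0.2008  0.0433] min [ 0.49  -0.203  0.006] max [ 0.548 -0.197  0.064] (array([ 519.3, -199.9]), array([ 5.3, 58.5]), 86.7)
red 162 [342.9 152.3] [0.4754 0.1359 0.039 ] min [0.452 0.132 0.012] max [0.495 0.145 0.057] (array([473.1, 138.6]), array([12.3, 43.3]), 88.8)
red 275 [376.2 200. ] [0.6321 0.1316 0.0133] min [0.618 0.092 0.006] max [0.644 0.173 0.018] (array([630.2, 132.8]), array([80.6, 25.3]), 88.2)
red 64 [217.3 230.5] [ 0.5265 -0.2422  0.0503] min [ 0.468 -0.245  0.006] max [ 0.545 -0.239  0.065] (array([ 506.8, -241.6]), array([ 5.3, 77.1]), 88.1)
red 59 [208.8 236.2] [ 0.5266 -0.2639  0.0447] min [ 0.473 -0.267  0.006] max [ 0.545 -0.26   0.063] (array([ 509.2, -263.3]), array([ 5.9,
[... 2423 characters left out ...]
.007] max [ 0.531 -0.289  0.063] (array([ 504.3, -297.8]), array([ 5.1, 55.8]), 75.1)
green 88 [438.8 248.1] [ 0.4969 -0.3174  0.0485] min [ 0.472 -0.328  0.015] max [ 0.525 -0.31   0.062] (array([ 498. , -318.4]), array([ 5.8, 54.8]), 74.3)
blue 1002 [249.  162.2] [0.7268 0.1375 0.0278] min [0.702 0.065 0.006] max [0.751 0.219 0.035] (array([727.1, 141.8]), array([ 47.8, 153.5]), 1.4)
blue 158 [456.3 245.3] [ 0.5032 -0.363   0.0378] min [ 0.476 -0.374  0.006] max [ 0.53  -0.355  0.062] (array([ 503.2, -364.3]), array([ 6. , 54.9]), 74.4)
blue 112 [466.6 248.1] [ 0.4952 -0.3835  0.0473] min [ 0.47  -0.404  0.006] max [ 0.525 -0.375  0.063] (array([ 495.2, -393.7]), array([24.6, 56.1]), 75.1)
```

```bash
cat >> h.py <<'E'
def line(P):
    vx,vy,x0,y0=cv2.fitLine((P[:,:2]*1000).astype(np.float32),cv2.DIST_HUBER,0,.01,.01).ravel(); 
    return np.array([x0,y0])/1000,np.array([vx,vy])
def reel(col,fs,rough,rad=.05):
    """centre xy and yaw (of the hole axis vs world y) from the two flanges in both views"""
    out=[]
    for f in fs:
        W=cloud(f); m=cmask(f,col)&(W[...,2]>.02)&(W[...,2]<.07)&(np.hypot(W[...,0]-rough[0],W[...,1]-rough[1])<rad); out.append(W[m])
    res=[]
    for P in out+[np.vstack(out)]:
        lab=P[:,1]>np.median(P[:,1])
        # split flanges by k-means on y' after principal rotation
        _,l,_=cv2.kmeans(P[:,1:2].astype(np.float32),2,None,(3,50,1e-4),5,cv2.KMEANS_PP_CENTERS)
        l=l.ravel(); L=[line(P[l==i]) for i in (0,1)]
        d=sum(v*np.sign(v[0]) for _,v in L); d/=np.linalg.norm(d); n=np.array([-d[1],d[0]])
        t=P[:,:2]@d; tc=(np.percentile(t,1)+np.percentile(t,99))/2
        nc=np.mean([np.median(P[l==i][:,:2]@n) for i in (0,1)]); c=d*tc+n*nc
        res.append([*c.round(4),round(float(np.degrees(np.arctan2(d[1],d[0]))),1),round(np.ptp(np.percentile(t,[1,99])),3)])
    return res
E
python3 - <<'E'
from h import *
fs=[grab("scene"),grab("top")]; R=np.load("rough.npy",allow_pickle=True).item()
for c in ("red","yellow","blue","green"): print(c,reel(c,fs,R[c]))
for f,n in zip(fs,("scene","top")):
    W=cloud(f);x,y,z=W[...,0],W[...,1],W[...,2]
    m=(z>.1)&(z<.125)&(abs(x-.66)<.02)&(y>.03)&(y<.205); P=W[m]; p,d=line(P); d*=np.sign(d[1])
    print(n,"rod",m.sum(),"x at y=.03,.2:",p[0]+d[0]/d[1]*(.03-p[1]),p[0]+d[0]/d[1]*(.2-p[1]),"yaw",np.degrees(np.arctan2(-d[0],d[1])),"y",np.percentile(P[:,1],[0,2]),"z",np.percentile(P[:,2],[50,90]))
    m=(z>.125)&(z<.145)&(y>.17)&(y<.35)&(x>.55)&(x<.78);print(" housing",rect(W[m]),np.percentile(W[m][:,2],50))
    m=cmask(f,"blue")&(z>.024)&(z<.04)&(y>.03);print(" block top",rect(W[m]))
    m=cmask(f,"red")&(z>.006)&(z<.02)&(y>.03);print(" toe",rect(W[m]))
    m=(z>.014)&(z<.026)&(y>.04)&(y<.22)&(x>.49)&(x<.61);print(" tray rim",rect(W[m]),m.sum())
    m=cmask(f,"red")&(z>.03)&(z<.06)&(y>.03)&(x<.56);print(" fin",rect(W[m&(y<.2)]))
    m=(z>.025)&(z<.045)&(abs(x-R["cap"][0])<.05)&(abs(y-R["cap"][1])<.05);print(" cap",rect(W[m]),m.sum())
    m=cmask(f,"red")&(y>.25)&(y<.4)&(x<.62)&(z>.03);P=W[m];print(" ball",P.mean(0) if len(P) else None,P.max(0),P.min(0))
    s=f["pixels"]; u,v=proj(f,[*R["cap"][:2],.03])[0].astype(int); c=s[v-25:v+25,u-30:u+30]
    cv2.imwrite(f"pics/cap_{n}.png",cv2.resize(c,None,fx=6,fy=6,interpolation=cv2.INTER_CUBIC))
a,b=[cv2.imread(f"pics/cap_{n}.png") for n in("scene","top")]; cv2.imwrite("pics/cap.png",np.hstack([a,b]))
E
```

```text
red [[np.float64(0.5178), np.float64(-0.2526), -1.5, np.float64(0.057)], [np.float64(0.5171), np.float64(-0.2523), -1.7, np.float64(0.055)], [np.float64(0.5173), np.float64(-0.2525), -1.8, np.float64(0.055)]]
yellow [[np.float64(0.5223), np.float64(-0.19), -2.2, np.float64(0.055)], [np.float64(0.5211), np.float64(-0.1888), -3.5, np.float64(0.055)], [np.float64(0.5216), np.float64(-0.1893), -3.4, np.float64(0.055)]]
blue [[np.float64(0.5024), np.float64(-0.3722), -17.3, np.float64(0.054)], [np.float64(0.5006), np.float64(-0.373), -15.6, np.float64(0.055)], [np.float64(0.5014), np.float64(-0.3729), -16.2, np.float64(0.055)]]
green [[np.float64(0.5048), np.float64(-0.3064), -16.3, np.float64(0.05)], [np.float64(0.5013), np.float64(-0.3067), -15.6, np.float64(0.055)], [np.float64(0.5018), np.float64(-0.3067), -15.7, np.float64(0.056)]]
scene rod 364 x at y=.03,.2: 0.6651537 0.66126573 yaw 1.3101437 y [0.03530705 0.03838711] z [0.1166365  0.11884788]
 housing (array([658.3, 250.4]), array([110.6,  78.2]), 0.7) 0.13683960042292637
 block top (array([728.9, 131.1]), array([ 46. , 130.4]), 1
[... 266 characters left out ...]
0225364 0.07953582] [0.54520678 0.31390483 0.08795465] [0.52271164 0.2945889  0.06462105]
top rod 399 x at y=.03,.2: 0.66147274 0.65803766 yaw 1.1575711 y [0.03354878 0.03786336] z [0.11499275 0.11744919]
 housing (array([658.2, 248.8]), array([111.1,  77. ]), 3.0) 0.13513113124437953
 block top (array([728. , 129.3]), array([ 45.3, 127.8]), 1.4)
 toe (array([550.9, 130.9]), array([ 78.6, 185.5]), 90.0)
 tray rim (array([550.5, 144.4]), array([151.2, 117.1]), 88.3) 350
 fin (array([472.2, 137.2]), array([12.3, 38.2]), 85.4)
 cap (array([506.1, -35.7]), array([50.4, 36.1]), 77.4) 319
 ball [0.53144311 0.3028861  0.07993592] [0.54384448 0.31761808 0.08898018] [0.52075573 0.29290097 0.06974026]
```

View pics/cap.png

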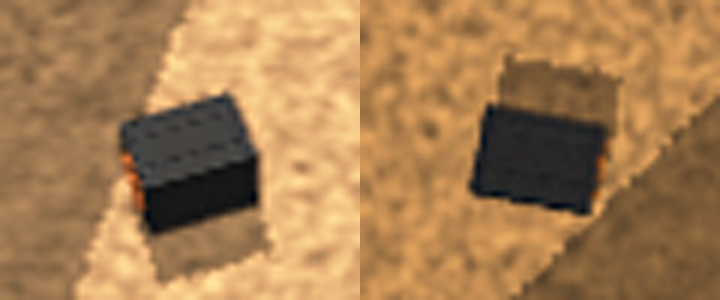

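The crop shows the orange disc on the cap's world −y side, so the hole already faces the rod root. The tray comes first.

```bash
cat >> h.py <<'E'
from scipy.spatial.transform import Rotation
ROD_ROOT=np.array([.659,.214,.110]); DY=np.radians(1.25); DX=np.array([np.cos(DY),np.sin(DY),0]); DYV=np.array([-np.sin(DY),np.cos(DY),0])
def dry(x,y,z=0): return ROD_ROOT+DX*x+DYV*y+np.array([0,0,z])
def quat(ang,flip=False):
    """tool down, jaws opening along world direction ang (rad)"""
    ang+=np.pi*flip; z=np.array([np.cos(ang),np.sin(ang),0]); x=np.array([0,0,-1.]); 
    q=Rotation.from_matrix(np.stack([x,np.cross(z,x),z],1)).as_quat(); return q[[3,0,1,2]]
def best(p,ang):
    c=[]
    for fl in (0,1):
        j=solver.ik(tcp(p),quat(ang,fl))
        if j is not None: c.append((abs(j[5]),fl,j))
    return min(c,key=lambda t:t[0]) if c else None
def tcp(g): return np.array(g,float)+[0,0,.171]
def F(): return np.round(ctrl.sense()["contact_force"],1)
E
python3 - <<'E'
from h import *
a=np.radians(90-2.2); fin=np.array([.472,.1373]); u=np.array([np.cos(a-np.pi/2),np.sin(a-np.pi/2)])
g=fin-.010*u; b=best([*g,.2],a); print(b)
q=quat(a,b[1]); ctrl.move_pose(tcp([*g,.2]),q); ctrl.servo_line(tcp([*g,.042]),vel=.12); print(ctrl.sense()["t"],F())
ctrl.set_gripper(0.0,25); print(ctrl.sense()["opening"],F())
# slide: first to 25 mm short, aligned, then home with contact stop
bk=dry(.075,-.085)[:2]; q2=quat(np.pi/2+DY,b[1])
def gp(s): return [*(bk-(.18+s)*DX[:2]),.042]
ctrl.servo_line(tcp(gp(.035)),q2,vel=.06); print(F(),ctrl.sense()["t"])
r=ctrl.servo_line(tcp(gp(-.006)),vel=.03,contact_N=15); s=ctrl.sense(); print(r,F(),s["ee_pos"],tcp(gp(0)),s["t"])
for n in("top","scene"):
  f=grab(n); save(f,n+"1.png")
E
```

```text
(np.float64(1.37989359167045), 0, array([ 1.52505492e-01,  3.32942031e-01,  1.94055067e+00, -4.44089210e-16,
        8.68099953e-01, -1.37989359e+00]))
4.575 [ 0.1  0.5 -1.2]
0.011959963416432568 [-0.4  1.2  0.3]
[ 0.6 -1.1  0.4] 6.9917
True [-1.   0.1  5.4] [0.55589152 0.12676967 0.21295388] [0.55587925 0.12672966 0.213     ] 8.0583
```

View pics/scene1.png

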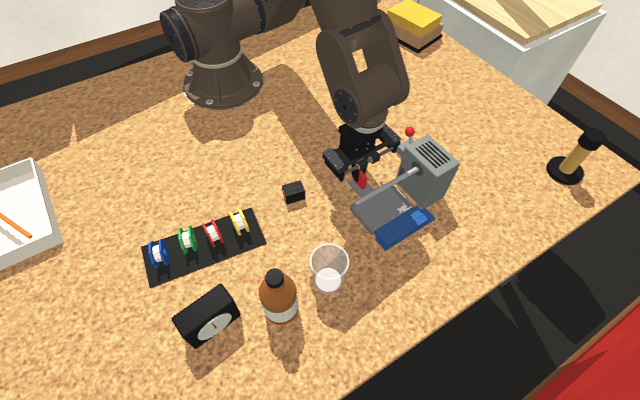

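Contact came at the predicted home position, and the toe is no longer visible under the blue overhang. I'll push once more to seat it, release, then thread the red reel.

```bash
cat >> h.py <<'E'
def up(z=.30):
    p=ctrl.sense()["ee_pos"].copy(); p[2]=z+.171; ctrl.servo_line(p,vel=.25)
def pick(c,ang,z,N=15,opening=.095):
    ctrl.set_gripper(opening); q=quat(ang); ctrl.move_pose(tcp([*c,.16]),q); ctrl.servo_line(tcp([*c,z]),vel=.12)
    ctrl.set_gripper(0,N); print("grip",ctrl.sense()["opening"],F()); up(.22)
def thread(y_end,y_start=-.235,dx=0,dz=0,cN=10,v=.06):
    ctrl.move_pose(tcp(dry(dx,y_start,.10)),quat(DY)); ctrl.servo_line(tcp(dry(dx,y_start,dz)),vel=.15)
    hit=ctrl.servo_line(tcp(dry(dx,y_end,dz)),vel=v,contact_N=cN); s=ctrl.sense()
    print("thread hit",hit,"y",(s["ee_pos"]-ROD_ROOT)@DYV,"F",F(),"open",s["opening"],"t",s["t"]); return hit
E
python3 - <<'E'
from h import *
bk=dry(.075,-.085)[:2]
r=ctrl.servo_line(tcp([*(bk-(.18-.008)*DX[:2]),.042]),vel=.03,contact_N=20); s=ctrl.sense(); print(r,F(),(s["ee_pos"][:2]-bk)@DX[:2])
ctrl.set_gripper(.06); up(.2)
pick((.5173,-.2525),np.radians(-1.6),.032)
hit=thread(-.02)
for n in("top","scene"):
  f=grab(n); save(f,n+"2.png")
E
```

```text
True [ 0.2 -0.1  4.7] -0.17671255407529257
grip 0.055549906521214956 [-0.6 -0.1  0.2]
thread hit False y -0.020118619719065048 F [ 0.3 -0.3 -1.3] open 0.055958386810510026 t 20.8083
```

View pics/scene2.png

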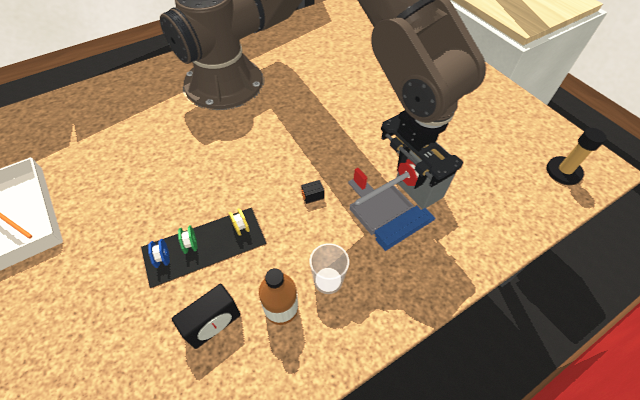

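The red reel is on the rod near the housing at (408,173). The cap has moved from (292,191) to (313,191), so it was knocked and I'll re-measure it. Next I'll release red and check the tray and cap.

```bash
cat >> h.py <<'E'
def check():
    out={}
    for n in ("scene","top"):
        f=grab(n); W=cloud(f);x,y,z=W[...,0],W[...,1],W[...,2]
        m=cmask(f,"red")&(z>.03)&(z<.06)&(y>.03)&(y<.22)&(x>.44)&(x<.62);
        if m.sum()>20: print(n,"fin",rect(W[m]))
        m=(z>.022)&(z<.05)&(x>.42)&(x<.62)&(y>-.14)&(y<.06)&(hsv(f)[...,2]<90)
        nl,L,st,ce=cv2.connectedComponentsWithStats(m.astype(np.uint8))
        if nl>1:
            i=1+st[1:,4].argmax(); print(n,"cap",rect(W[L==i]),st[i,4],ce[i].round())
        for c in ("red","yellow","blue","green"):
            m=cmask(f,c)&(z>.075)&(z<.16)&(abs(x-.66)<.045)&(y>.02)&(y<.23)
            if m.sum()>10: P=W[m]; print(n,c,m.sum(),"y range",((P-ROD_ROOT)@DYV).min().round(3),((P-ROD_ROOT)@DYV).max().round(3),"z",P[:,2].min().round(3),P[:,2].max().round(3))
        out[n]=f
    return out
E
python3 - <<'E'
from h import *
p=ctrl.sense()["ee_pos"].copy(); p[2]-=.003; ctrl.servo_line(p,vel=.03)
ctrl.set_gripper(.095); ctrl.dwell(.3); up(.25); ctrl.move_pose(tcp([.50,-.19,.25]),quat(0.)); print(ctrl.sense()["t"])
o=check(); tg=dry(.075-.17,-.085); print("fin target",tg)
ims=[]
for n,pt in (("top",[.62,.12,.05]),("scene",[.62,.08,.05])):
    f=o[n]; u,v=proj(f,pt)[0].astype(int); ims.append(cv2.resize(f["pixels"][v-65:v+65,u-80:u+80],None,fx=2.5,fy=2.5,interpolation=cv2.INTER_CUBIC))
cv2.imwrite("pics/c3.png",np.hstack(ims))
E
```

```text
24.55
scene fin (array([590.2, 158.7]), array([111.3,  35.2]), 54.6)
scene cap (array([530.3,   7.1]), array([48.9, 37.6]), 79.8) 298 [313. 189.]
scene red 387 y range -0.041 0.001 z 0.08 0.138
top fin (array([564.4, 125.4]), array([36.9, 12.4]), 0.5)
top cap (array([530.3,   6.3]), array([50.1, 35.5]), 77.6) 309 [302. 238.]
top red 254 y range -0.036 -0.0 z 0.081 0.137
fin target [0.56587687 0.12694781 0.11      ]
```

View pics/c3.png

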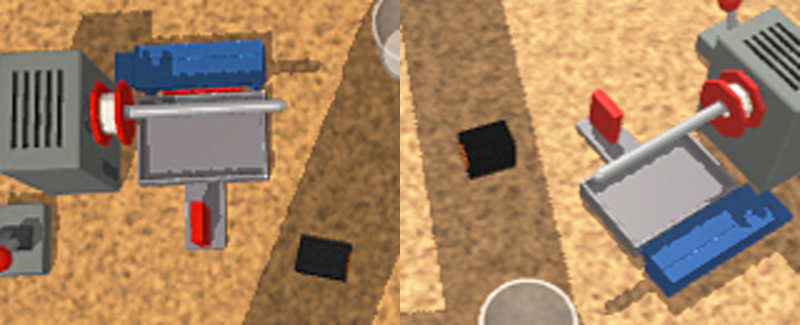

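The crop shows red sitting against the housing end of the rod, the tray in the pocket with a thin red sliver of toe, and the cap with its orange end still facing −y. I'll quantify that sliver, which should be 5 mm wide when the toe is home.

Run:
```python
from h import *
f=grab("top"); 
m=cmask(f,"red"); v,u=np.nonzero(m); 
P=np.array([ray(f,a,b,.012) for a,b in zip(u,v)]); k=(P[:,0]>.66)&(P[:,0]<.73)&(P[:,1]>.06)&(P[:,1]<.2); P=P[k]
print("strip",len(P),P.min(0),P.max(0), "area-based width mm", k.sum()*(np.linalg.norm(ray(f,250,180,.012)-ray(f,251,180,.012)))**2/.08*1000)
# column profile of pixel colours around strip
c=int(round(proj(f,[.7,.12,.012])[0][0])); r=int(round(proj(f,[.7,.12,.012])[0][1]))
for vv in range(r-9,r+9): print(vv,f["pixels"][vv,c],f["pixels"][vv,c+10],ray(f,c,vv,.012)[0].round(4),cloud(f)[vv,c].round(3))
W=cloud(f);x,y,z=W[...,0],W[...,1],W[...,2]
m=(z>.012)&(z<.028)&(y>.05)&(y<.2)&(x<.69)&(x>.585)&~cmask(f,"red")&(hsv(f)[...,1]<90); print("tray",rect(W[m]),np.percentile(W[m][:,0],[1,99]))
```

```text
strip 72 [0.66249059 0.08912817 0.012     ] [0.70824167 0.19906717 0.012     ] area-based width mm 5.869160966155066
165 [115  73  38] [116  74  40] 0.7237 [0.718 0.117 0.029]
166 [100  63  33] [103  65  37] 0.721 [0.716 0.117 0.029]
167 [104  67  37] [106  67  39] 0.7183 [0.713 0.117 0.031]
168 [102  65  35] [109  69  37] 0.7157 [0.711 0.117 0.028]
169 [107  68  34] [95 60 24] 0.713 [0.708 0.117 0.031]
170 [124  76  14] [101  67  71] 0.7103 [0.706 0.117 0.027]
171 [ 72  51 191] [ 42  30 252] 0.7077 [0.708 0.12  0.012]
172 [  2   7 162] [ 13  25 167] 0.705 [0.705 0.12  0.011]
173 [127 127 155] [147 146 149] 0.7024 [0.699 0.118 0.023]
174 [131 131 135] [100  97  99] 0.6997 [0.697 0.118 0.02 ]
175 [100  98 101] [ 98  97 101] 0.6971 [0.697 0.12  0.013]
176 [92 90 95] [121 123 126] 0.6944 [0.696 0.121 0.005]
177 [141 146 147] [155 159 160] 0.6918 [0.664 0.101 0.116]
178 [164 167 170] [190 193 195] 0.6892 [0.661 0.101 0.118]
179 [228 231 233] [190 195 198] 0.6865 [0.659 0.101 0.115]
180 [178 182 185] [159 161 164] 0.6839 [0.656 0.101 0.119]
181 [134 135 140] [127 128 133] 0.6813 [0.656 0.102 0.112]
182 [134 132 139] [133 131 138] 0.6786 [0.681 0.121 0.004]
tray (array([631.3, 126.5]), array([ 92.8, 129.8]), 1.0) [0.60247881 0.67657311]
```

The gap between tray and block is about 4.5 to 5 mm, so the toe is home. Next are yellow, blue and green.

```bash
cat >> h.py <<'E'
def do_reel(col,rough,y_end):
    r=reel(col,[grab("scene"),grab("top")],rough); print(col,r[2]); x,y,a,_=r[2]
    pick((x,y),np.radians(a),.032)
    if ctrl.sense()["opening"]<.045: print("MISSED"); return False
    if thread(y_end): print("STOPPED"); return False
    p=ctrl.sense()["ee_pos"].copy(); p[2]-=.003; ctrl.servo_line(p,vel=.03)
    ctrl.set_gripper(.095); ctrl.dwell(.3); up(.25); return True
E
python3 - <<'E'
from h import *
print(do_reel("yellow",(.5216,-.1893),-.050))
ctrl.move_pose(tcp([.50,-.30,.25]),quat(0.)); check()
E
```

```text
yellow [np.float64(0.5219), np.float64(-0.19), -1.9, np.float64(0.055)]
grip 0.055968132193915845 [-0.2  0.2  0.4]
thread hit False y -0.0501258225503363 F [ 0.2 -0.7 -0.6] open 0.0559409610045738 t 33.2333
True
scene fin (array([565.8, 125.7]), array([41.3, 11.6]), 4.7)
scene cap (array([529.8,   6.9]), array([48.7, 39.7]), 79.4) 299 [313. 189.]
scene red 191 y range -0.034 0.001 z 0.09 0.139
scene yellow 336 y range -0.078 -0.035 z 0.081 0.138
top fin (array([564.4, 125.4]), array([36.9, 12.4]), 1.7)
top cap (array([530.4,   6.3]), array([49.9, 36. ]), 77.4) 308 [302. 238.]
top red 164 y range -0.035 0.0 z 0.078 0.137
top yellow 256 y range -0.069 -0.034 z 0.086 0.137
```

Run:
```python
from h import *
if do_reel("blue",(.5014,-.3729),-.079):
    ctrl.move_pose(tcp([.50,-.30,.25]),quat(0.)); print(do_reel("green",(.5018,-.3067),-.108))
ctrl.move_pose(tcp([.50,-.30,.25]),quat(0.)); o=check(); print(ctrl.sense()["t"])
ims=[]
for n,pt in (("top",[.62,.12,.05]),("scene",[.62,.08,.05])):
    f=o[n]; u,v=proj(f,pt)[0].astype(int); ims.append(cv2.resize(f["pixels"][v-65:v+65,u-80:u+80],None,fx=2.5,fy=2.5,interpolation=cv2.INTER_CUBIC))
cv2.imwrite("pics/c4.png",np.hstack(ims))
```

```text
blue [np.float64(0.5026), np.float64(-0.3727), -16.9, np.float64(0.053)]
grip 0.05605529868615574 [0.2 0.3 1.2]
thread hit False y -0.079200534217657 F [ 0.2  0.7 -0.5] open 0.05607648877846316 t 45.9083
green [np.float64(0.5021), np.float64(-0.307), -15.3, np.float64(0.056)]
grip 0.056076731980341486 [-0.8  0.1  0.8]
thread hit False y -0.10821369597535113 F [ 0.3  0.3 -0.6] open 0.0559245310658666 t 57.6333
True
scene fin (array([566. , 126.7]), array([40.6, 12.8]), 1.5)
scene cap (array([530.1,   7.1]), array([49.6, 38.1]), 78.0) 296 [313. 189.]
scene red 192 y range -0.036 0.002 z 0.088 0.138
scene yellow 197 y range -0.063 -0.035 z 0.088 0.138
scene blue 157 y range -0.096 -0.069 z 0.089 0.138
scene green 174 y range -0.123 -0.097 z 0.083 0.137
top fin (array([564.7, 125.4]), array([37.4, 12.8]), 1.8)
top cap (array([530.2,   6.5]), array([50.2, 35.4]), 77.7) 311 [302. 238.]
top red 165 y range -0.035 -0.0 z 0.079 0.136
top yellow 220 y range -0.064 -0.034 z 0.088 0.137
top blue 145 y range -0.103 -0.071 z 0.095 0.138
top green 170 y range -0.124 -0.096 z 0.094 0.138
61.45
```

View pics/c4.png

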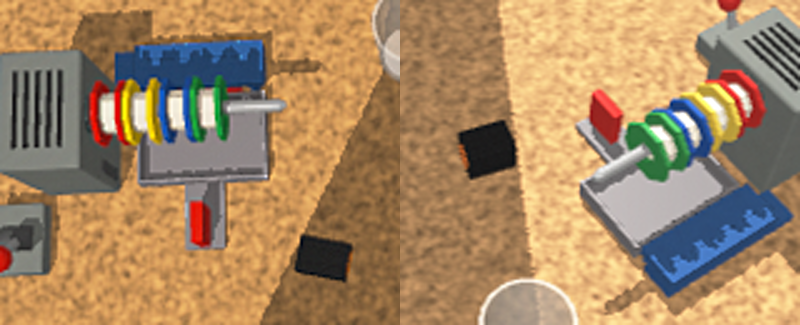

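The crop confirms the order red, yellow, blue, green from the housing outwards, and the tray is still home. Before fitting the cap I'll refine the rod's x from its silhouette.

Run:
```python
from h import *
for n in("top","scene"):
    f=grab(n); W=cloud(f); m=((W[...,2]>.09)&(W[...,2]<.13)&(abs(W[...,0]-.663)<.02)&(W[...,1]>.03)&(W[...,1]<.082)&(hsv(f)[...,1]<100)).astype(np.uint8)
    v,u=np.nonzero(m); Q=np.array([ray(f,a,b,.11) for a,b in zip(u,v)])
    p,d=line(Q); d*=np.sign(d[1]); print(n,m.sum(),"x at y=.04,.07",p[0]+d[0]/d[1]*(.04-p[1]),p[0]+d[0]/d[1]*(.07-p[1]),"ymin",Q[:,1].min(),"model",dry(0,-.174)[0],dry(0,-.144)[0])
```

```text
top 109 x at y=.04,.07 0.66163033 0.6623621 ymin 0.03383774808390439 model 0.6627957899960136 0.6621413434449769
scene 108 x at y=.04,.07 0.6616387 0.6602477 ymin 0.03609071635916056 model 0.6627957899960136 0.6621413434449769
```

Run:
```python
from h import *
pick((.5302,.0067),np.radians(-12.2),.025,N=30)
ctrl.sense()
hit=thread(-.162,y_start=-.235,dx=-.0008,dz=.007,cN=8,v=.03)
o=check(); f=o["scene"]; ims=[]
for n,pt in (("top",[.64,.06,.1]),("scene",[.64,.06,.1])):
    f=o[n]; u,v=proj(f,pt)[0].astype(int); ims.append(cv2.resize(f["pixels"][v-65:v+65,u-80:u+80],None,fx=2.5,fy=2.5,interpolation=cv2.INTER_CUBIC))
cv2.imwrite("pics/c5.png",np.hstack(ims))
```

```text
grip 0.03574654237033734 [-0.1  0.5  0.3]
thread hit True y -0.16889421874582497 F [ 0.4 -3.6  0.8] open 0.03620754576931789 t 69.475
scene red 192 y range -0.034 0.001 z 0.09 0.138
scene yellow 179 y range -0.063 -0.034 z 0.09 0.136
scene blue 79 y range -0.09 -0.068 z 0.112 0.137
```

View pics/c5.png

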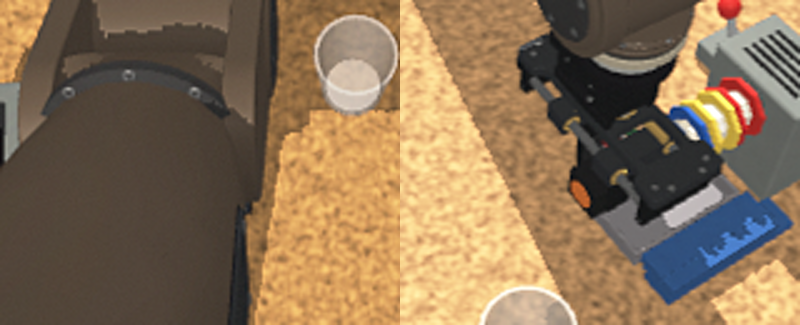

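The first contact was at y = −0.1689, against an expected −0.169. I'll press once more, release, and inspect.

Run:
```python
from h import *
hit=ctrl.servo_line(tcp(dry(-.0008,-.160,.007)),vel=.02,contact_N=15); s=ctrl.sense(); print(hit,(s["ee_pos"]-ROD_ROOT)@DYV,F())
ctrl.set_gripper(.095); ctrl.dwell(.3); up(.25)
ctrl.move_pose(tcp([.45,.0,.3]),quat(np.pi/2)); print(ctrl.sense()["t"])
o=check(); ims=[]
for n,pt in (("top",[.62,.12,.05]),("scene",[.62,.12,.05])):
    f=o[n]; W=cloud(f); m=(W[...,2]>.115)&(W[...,2]<.14)&(abs(W[...,0]-.662)<.03)&(W[...,1]>0)&(W[...,1]<.09)&(hsv(f)[...,2]<90)
    P=W[m]; Y=(P-ROD_ROOT)@DYV; print(n,"cap",rect(P),np.percentile(Y,[1,99]),np.median(P[:,2]))
    m=cmask(f,"red")&(W[...,1]>.25)&(W[...,1]<.4)&(W[...,0]<.62)&(W[...,2]>.03); P=W[m]; print("ball",P.mean(0))
    u,v=proj(f,pt)[0].astype(int); ims.append(cv2.resize(f["pixels"][v-65:v+65,u-80:u+80],None,fx=2.5,fy=2.5,interpolation=cv2.INTER_CUBIC))
cv2.imwrite("pics/c6.png",np.hstack(ims))
```

```text
True -0.16841913894290678 [ 1.  -3.1  1.2]
73.3667
scene fin (array([566.3, 126.2]), array([12.3, 40.6]), 88.6)
scene red 192 y range -0.035 0.002 z 0.09 0.138
scene yellow 211 y range -0.064 -0.035 z 0.09 0.138
scene blue 158 y range -0.095 -0.069 z 0.089 0.14
scene green 204 y range -0.123 -0.098 z 0.083 0.135
top fin (array([577.8, 125.5]), array([10.1, 12.1]), 2.1)
top red 165 y range -0.035 -0.001 z 0.082 0.138
top yellow 224 y range -0.064 -0.035 z 0.086 0.137
top blue 146 y range -0.124 -0.071 z 0.094 0.137
top green 170 y range -0.124 -0.095 z 0.093 0.138
top cap (array([662. ,  54.5]), array([36.5, 70.5]), 1.2) [-0.19413557 -0.14574344] 0.12656761526364185
ball [0.53151953 0.302702   0.08006243]
scene cap (array([662.5,  45.6]), array([37. , 51.4]), 1.1) [-0.19350371 -0.14451066] 0.12784567186439794
ball [0.53526664 0.30224823 0.07970353]
```

View pics/c6.png

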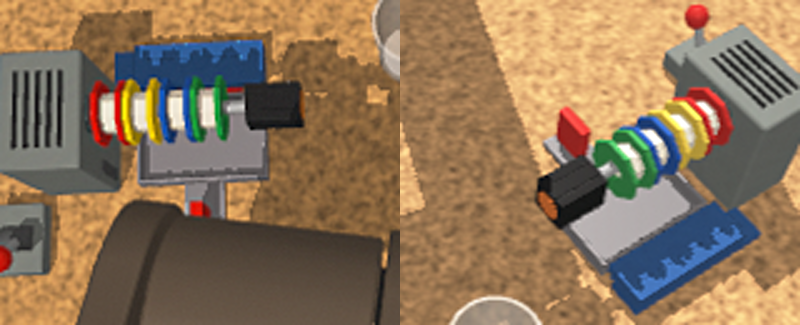

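The cap is fully on: its centre is at y ≈ −0.169 and the orange face points outward. The last step is the switch.

Run:
```python
from h import *
ctrl.set_gripper(0,20)
q=quat(np.pi/2+DY); b=np.array([.5335,.3045,0]); zg=.079
st=b-DX*.055; st[2]=zg
ctrl.move_pose(tcp(st+[0,0,.17]),q); ctrl.servo_line(tcp(st),vel=.15)
e=b+DX*(.052-.020); e[2]=zg
r=ctrl.servo_line(tcp(e),vel=.04,contact_N=12); s=ctrl.sense(); print(r,s["ee_pos"],F(),tcp(e))
ctrl.servo_line(tcp(st),vel=.15); up(.3)
ctrl.move_pose(tcp([.45,-.25,.3]),quat(0.)); print(ctrl.sense()["t"])
o=check(); ims=[]
for n,pt in (("top",[.62,.18,.05]),("scene",[.62,.14,.05])):
    f=o[n]; W=cloud(f)
    m=cmask(f,"red")&(W[...,1]>.27)&(W[...,1]<.4)&(W[...,0]<.65)&(W[...,2]>.03); P=W[m]; print("ball",P.mean(0))
    u,v=proj(f,pt)[0].astype(int); ims.append(cv2.resize(f["pixels"][v-65:v+65,u-80:u+80],None,fx=2.5,fy=2.5,interpolation=cv2.INTER_CUBIC))
cv2.imwrite("pics/c7.png",np.hstack(ims))
```

```text
True [0.55944755 0.30505358 0.24921682] [-1.5  1.3  1. ] [0.56549238 0.30519808 0.25      ]
82.9917
scene fin (array([566.4, 125.7]), array([40.9, 12.6]), 3.7)
scene red 193 y range -0.034 0.003 z 0.09 0.138
scene yellow 205 y range -0.064 -0.035 z 0.089 0.139
scene blue 157 y range -0.095 -0.068 z 0.087 0.138
scene green 205 y range -0.123 -0.096 z 0.081 0.136
top fin (array([564.6, 125.3]), array([37.4, 12.6]), 0.7)
top red 165 y range -0.035 -0.0 z 0.08 0.138
top yellow 224 y range -0.064 -0.034 z 0.087 0.136
top blue 148 y range -0.123 -0.07 z 0.095 0.137
top green 170 y range -0.124 -0.096 z 0.095 0.136
ball [0.58201425 0.30371114 0.07895563]
ball [nan nan nan]<stdin>:13: RuntimeWarning: Mean of empty slice.
  ret = um.true_divide(
```

View pics/c7.png

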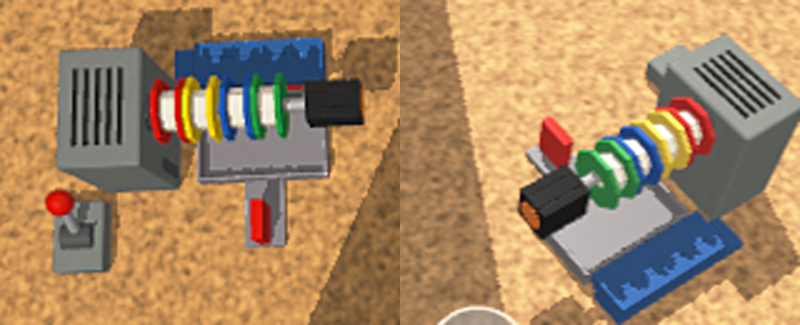

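The ball moved 50 mm, against 52.7 mm for full travel, with a stop contact at the end. By that displacement the lever is at about 0.95 rad. Everything else is unchanged, so I'm handing in.

```bash
python3 -c "
from h import *
print(ctrl.sense()['t'],F()); sign_off()"
```

```text
83.0917 [-0.4  0.5 -0.4]
the job is handed in; nothing more can be done
```

The dryer is set up and I've handed the job in at about 83 s of the 210 s allowed. I slid the tray home, threaded red, yellow, blue and green in order, pushed the cap on, and turned the switch on. The bottle, beaker and timer were never approached. No verdict comes back, so these are my own last checks:

- **Tray:** the gap between tray and block was about 4.5–5 mm, where 5 mm means the toe is home. The fin was within about 2 mm of its target and did not move afterwards. The first push stopped on contact at the predicted spot. The second went about 3 mm further, which I take to be the fin slipping in the grip.
- **Reels:** all four were present and sit on the rod in the right order. Threading met no resistance.
- **Cap:** it was knocked a few centimetres during the run, so I re-measured it before picking it up. The rod end met the hole's floor as expected, and the cap's centre is within about 1 mm of fully home.
- **Switch:** the ball travelled about 50 of 52.7 mm and ended against a contact, so I put the lever at about 0.95 rad. Only the top camera confirmed this, because the housing hides the ball from the scene camera.

The two cameras disagreed on the fin's position by about 2 mm, which is within calibration. One fin reading from the scene camera was wrong because it picked up the red reel, so I ignored it.

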